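# Change the can filler over to the blue nozzle and its metering set-point

### The job

Change the filler over to the blue nozzle: first turn the nozzle turret by its bar handle until the blue cap sits in its click position at the white index mark on the stand. Then turn only the black outer ring of the concentric dial until its white pointer lines up with the red set-point flag, leaving the small orange trim knob on top of it, and the flag, as they are set. Do not shift or tip the two cans and the beaker that stand close by, and let go of everything at the end.

Things in the scene. Friction and masses are not known exactly. Their poses are not given: they have to be found in the camera images.
- turret_stand: Grey fixed stand of the nozzle turret, base 124 x 124 mm. Origin under the centre of its base on the table, z up, on the turret's vertical axis. Its own -x side bears the index post (56 mm high, 75 mm from the axis) with the white index mark. The turret on it is an aluminium disc 136 mm across, top 60 mm above the table, with six low round caps, one blue and five white.
- turret_axis (a point): Point on the turret's axis, 90 mm above the table, fixed to the stand: about the middle of the black bar handle, which is 56 mm long, 16 mm wide, upright sides from 72 to 102 mm above the table, on a hub 40 mm across (60 to 72 mm). Grasp it across its 16 mm width. It lies along the line through the axis and the blue cap.
- nozzle_turret (a joint): Turret angle, rad, counter-clockwise from above; 0 = blue cap at the index mark. At q the bar lies along the stand's x axis turned by q. Spring clicks hold it at multiples of 1.047 (60 degrees); it starts 1, 2 or 3 clicks on the positive side, so turn it clockwise. Stops at -0.6 and 3.7. A click takes about 0.1 N m; released within 0.4 of a click it snaps home by itself.
- blue_cap (a point): Point at the top of the blue cap (25 mm across, like the white ones), 58 mm from the turret axis, 66 mm above the table; turns with the turret.
- index_mark (a point): Fixed point where blue_cap comes to lie when the blue cap is in its click at the white index mark.
- dial_box: Blue fixed control box 112 x 112 mm, aluminium top 53 mm above the table, with the concentric dial at its centre. Origin under its centre on the table, z up. The dial axis is the vertical through its origin.
- dial_axis (a point): Point on the dial's axis 75 mm above the table, fixed to the box. Round it the black fluted outer ring: 58 mm across from 65 to 90 mm above the table, with a thin skirt 74 mm across at 59 to 64 mm. On top the orange trim knob: 26 mm across, 91 to 112 mm up. Grasp the ring across its diameter below 90 mm, fingers either side of the trim knob and above the skirt.
- coarse_ring (a joint): Angle of the outer ring, rad, counter-clockwise seen from above; 0 = its white pointer towards the box's own -x side. Friction about 0.06 N m, stays where left, turns independently of the trim knob; stops at -2.8 and 2.8.
- setpoint_flag (a joint): Angle of the red set-point flag (lies flat, 54 to 57 mm above the table, 41 to 55 mm from the dial axis), rad, same zero and sense as coarse_ring: the pointer lines up when both angles are equal. Stiff; not to be turned.
- trim_knob (a joint): Angle of the orange inner trim knob, rad, same sense. Turns very easily (0.012 N m) and must stay as it is.
- ring_pointer (a point): Point 40 mm from the dial axis, 60 mm above the table, in the direction of the outer ring's white pointer; turns with the ring.
- flag_mark (a point): Point 40 mm from the dial axis, 60 mm above the table, in the direction of the red flag.
- trim_mark (a point): Point 30 mm from the dial axis at the height of the trim knob's top (112 mm above the table), in the direction of the white line on the trim knob; turns with it.
- can_near_centre (a point): Centre of a white drinks can, 66 mm across, 122 mm tall, standing about 90 to 105 mm from the dial axis; leave it alone.
- can_far_centre (a point): Centre of another such can (66 x 122 mm) on the dial's other side; leave it alone.
- beaker_centre (a point): Centre (40 mm up) of a clear plastic beaker, 56 mm across, 79 mm tall, beside the turret; leave it alone.

How it is judged:
On the way, in this order (a step that is already met when the one before it is completed fails the run):
1. the blue cap is in its click position at the white index mark (distance between blue_cap and index_mark below 0.008 m), for 0.2 s.
2. the outer ring's pointer lines up with the red flag (distance between ring_pointer and flag_mark below 0.005 m), for 0.2 s.
At the end, for the whole second after the job is handed in: The blue cap rests in its click at the white index mark (within 8 mm), the outer ring's pointer lines up with the red flag (within 5 mm at the 40 mm pointer radius, about 7 degrees), and the trim knob (within about 7 degrees) and the flag (about 6 degrees) are as they were (distance between blue_cap and index_mark below 0.008 m and distance between ring_pointer and flag_mark below 0.005 m and distance of each of trim_mark, flag_mark from where it was at the start of the episode below 0.004 m); the robot touches nothing.
It fails at once if the inner trim knob is turned (more than about 7 degrees) (distance of trim_mark from where it was at the start of the episode above 0.004 m).
It fails at once if the set-point flag is turned (distance of flag_mark from where it was at the start of the episode above 0.004 m).
It fails at once if a can or the beaker is shifted more than 15 mm or tipped (distance of any of can_near_centre, can_far_centre, beaker_centre from where it was at the start of the episode above 0.015 m or angle between any of can_near_centre, can_far_centre, beaker_centre's own z axis and vertical above 0.3 rad).
It also fails if it takes over 72 s, if anything falls off the work surface, if the arm or the gripper's body presses on something with over 40 N, if the wrist force passes 120 N, or if a joint passes its speed limit or range.

### The arm

A 6-joint arm with a two-finger parallel gripper is mounted at the origin on a cart in front of the work surface, level with it; the furniture and walls round the work are solid. World frame = base frame: x ahead of the robot, y to its left, z up, the work surface at z = 0. Lengths are in m, angles in rad, forces in N, time in s.
With the tool pointing down it reaches from about 0.325 to 1 m from the base axis. Payload 5.1 kg.
Tool frame: the origin (TCP) lies midway between the tips of the shut fingers; the grasp point (between the pads) lies 19 mm behind it (robot.grip_point_offset is the distance from the TCP to the grasp point, in m); z points along the fingers, y is the line along which they close (so a half turn about z gives the same grasp; the last joint's range is limited). The gripper opens to 85 mm and grips with 20 to 120 N. Pads are 22 mm wide; open, the fingers measure 114 mm over their backs; the gripper's body (76 mm by 85 mm) begins 54 mm behind the grasp point. The pads swing forward as they close: fully open they stand 13 mm farther back than shut.
Start: joints at [1.183, 0.124, 1.65, -0, 1.367, -0.083], TCP at [0.195, 0.62, 0.231] pointing down, gripper open.
Joint ranges: [-2.61, 2.61], [-1.02, 2.33], [0.03, 2.71], [-1.35, 4.49], [0.32, 2.68], [-2.91, 2.91]. Speed limits (rad/s): [2.57, 2.57, 3.14, 3.14, 3.14, 3.14].

### API

Orientations are given as a rotation vector (axis times angle).
In Python, from plant import sensors, imaging, ticket, robot gives the robot as it stands. The module is installed in compiled form; this text tells all that it offers.
- The arm moves only by the tool step_arm, never from a script. Its argument "rows" is a list of rows, each a list of 7 numbers: the shift along the tool's x, y, z in units of 25 mm (1.0 is 25 mm), then the turn, a rotation vector about the tool's x, y, z in rad, then the opening, from 0 (shut) to 1 (fully open). A call has 1 to 5 rows; each row shifts and turns the commanded pose from where the row before left it, along the tool's axes as they then stand; what a row does not reach is not made up. A row lasts 1/8 s, in which the tool goes at most 62.5 mm and 10.7 degrees, less where a joint would pass 70% of its speed; a pose out of reach is approached as far as the arm can. A call is refused whole if a number of a shift passes 1 or a number of a turn 0.188, either way. A call with a gripper value outside its range is refused whole. The fingers move at their own pace and stop on an object; "force" is the grip in N (left out, the last holds). Time passes only in rows, so rows that do not move let the fingers close. It gives the time, the measured TCP pose, the force, the opening and the grip force at its end, in the units of the state.
- sensors.get_obs(): the state, without advancing time (a new reading comes with each control period).
- imaging.capture(name): name is "scene" or "top" or "wrist"; returns the picture (400x640x3 uint8, red, green, blue); there is no depth.
- imaging.camera_info(name): a dict with "vertical_fov" (degrees; the focal length in pixels is half the picture's height over the tangent of half this angle, whatever the lens; pixels are square), "cx", "cy" (the principal point, pixels), "rvec" (rotation vector, rad) and "tvec" (3), from world to camera coordinates, as OpenCV has them. Camera axes: x right, y down, z forward; pixel columns grow to the right and rows downward; lengths in m; the calibration is good to about 2 mm. A picture is of the moment at which its call begins: read the wrist's pose just before it. camera_info takes no time and is no camera call; for the wrist camera it gives the pose at the moment of the call.
- ticket.finish_job(): hands the job in; it is judged then, once.
The state is a dict: "t": time; "qpos": joint angles; "dq": joint speeds; "joint_efforts": joint torques, N m; "tool_pos": TCP position; "orientation": TCP orientation; "wrist_force": force on the tool from outside, world axes, zero at the start; "moment": the same for the moment, N m; "gripper_width": finger opening in m; "gripper_force": force on a finger pad.
Only numpy, scipy, OpenCV 4.12 (cv2) and the standard library are available. Lean on these libraries where they do the work, as an engineer would, in place of code of your own. Each camera call takes 0.05 s, during which the arm holds its last target. There are 200 camera calls.

## Working session

There is one attempt and no reset: what is moved stays moved. The work goes in short steps, Python scripts to look and compute and a tool call to move; the robot and the scene stay as the last step left them, time stands still between calls to the robot, and variables do not carry over. Pictures are saved under pics/ and viewed, at most 10 in all, crops included, and the job is handed in when it is done.

Besides the shell and the picture viewer there is one more tool, called after "Request:" in YAML: its name, and indented under it one key for each argument. step_arm: Moves the arm, as the interface text tells. Its arguments: {"type":"object","properties":{"rows":{"type":"array"},"force":{"type":"number"}},"required":["rows"]}

```bash
mkdir -p pics; python3 - <<'E'
from plant import sensors, imaging, robot
import cv2
print(sensors.get_obs())
for n in ("top","scene"):
    im=imaging.capture(n); cv2.imwrite(f"pics/{n}0.png",im[:,:,::-1]); print(n,imaging.camera_info(n))
print(imaging.camera_info("wrist"))
E
```

```text
{'t': 0.0, 'qpos': array([ 1.18337056e+00,  1.24491100e-01,  1.65169136e+00,  9.58919986e-06,
        1.36750682e+00, -8.26090724e-02]), 'dq': array([ 4.08865601e-04, -5.10912382e-04,  7.41853894e-04, -8.72501513e-05,
        9.24385407e-04,  3.04229800e-05]), 'joint_efforts': array([ 2.51391742e-03, -4.23584926e+01, -3.65461314e+01,  4.25805865e-05,
        6.64509818e-03,  1.69687496e-05]), 'tool_pos': array([0.19487261, 0.61945023, 0.23005183]), 'orientation': array([-0.47688072, -3.10468263,  0.00319889]), 'wrist_force': array([-0.00173334,  0.25201434,  0.3610731 ]), 'moment': array([-0.00927863, -0.00802381,  0.00328446]), 'gripper_force': 0.0, 'gripper_width': 0.08519257950845059}
top {'vertical_fov': 50.99940001237478, 'cx': 316.9362455840072, 'cy': 203.28820323080262, 'rvec': array([ 2.14250847, -2.12115113,  0.21042785]), 'tvec': array([-0.01711664,  0.43568089,  1.14248435])}
scene {'vertical_fov': 57.21474916713076, 'cx': 322.2209838578261, 'cy': 201.20305346584496, 'rvec': array([ 2.0868912 , -0.5076688 ,  0.30463931]), 'tvec': array([-0.36255668,  0.17696218,  0.73557204])}
{'vertical_fov': 69.25440810778028, 'cx': 317.9822999855376, 'cy': 199.98423914779764, 'rvec': array([-2.33295748, -1.71329991, -0.24958482]), 'tvec': array([-0.64811684, -0.0367003 ,  0.37840198])}
```

View pics/top0.png

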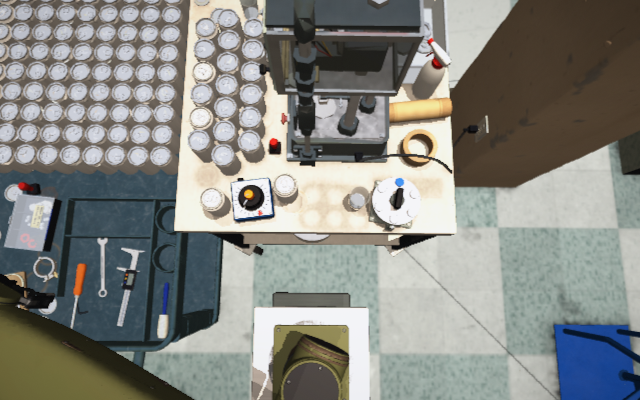

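View pics/scene0.png

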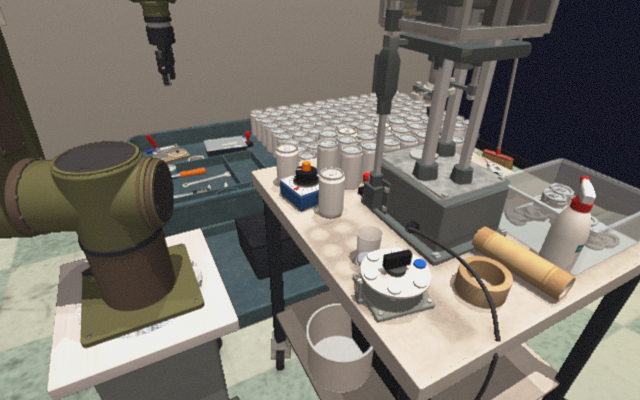

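The top view shows the dial box near (252,199) with cans at (213,200) and (286,187). The turret is near (396,202), with its blue cap at (399,182), and the beaker is at (356,201). Next I'll enlarge both areas.

```bash
cat > h.py <<'E'
import numpy as np, cv2
from plant import sensors, imaging, robot
def K(ci):
    f=200/np.tan(np.radians(ci['vertical_fov']/2)); return np.array([[f,0,ci['cx']],[0,f,ci['cy']],[0,0,1]])
def unproj(ci,uv,z):
    R=cv2.Rodrigues(ci['rvec'])[0]; c=-R.T@ci['tvec']
    d=R.T@np.linalg.inv(K(ci))@np.array([*uv,1.]); return c+d*(z-c[2])/d[2]
def proj(ci,P): return cv2.projectPoints(np.array(P,float).reshape(-1,3),ci['rvec'],ci['tvec'],K(ci),None)[0].reshape(-1,2)
E
python3 - <<'E'
from h import *
im=cv2.imread("pics/top0.png")
a=cv2.resize(im[165:235,190:310],None,fx=6.6,fy=6.6,interpolation=cv2.INTER_CUBIC)[:300*2]
b=cv2.resize(im[165:235,340:440],None,fx=6.6,fy=6.6,interpolation=cv2.INTER_CUBIC)
cv2.imwrite("pics/a.png",a);cv2.imwrite("pics/b.png",b)
ci=imaging.camera_info("top")
for n,uv,z in [("cap",(399,182),.066),("turret",(397,201),.06),("handle",(398,199),.102),("knob",(249,195),.112),("beaker",(356,201),.079),("can",(286,182),.122),("can2",(212,197),.122)]: print(n,unproj(ci,uv,z).round(3))
E
```

```text
cap [ 0.494 -0.241  0.066]
turret [ 0.441 -0.235  0.06 ]
handle [ 0.439 -0.229  0.102]
knob [0.443 0.168 0.112]
beaker [ 0.436 -0.119  0.079]
can [0.477 0.071 0.122]
can2 [0.434 0.263 0.122]
```

View pics/a.png

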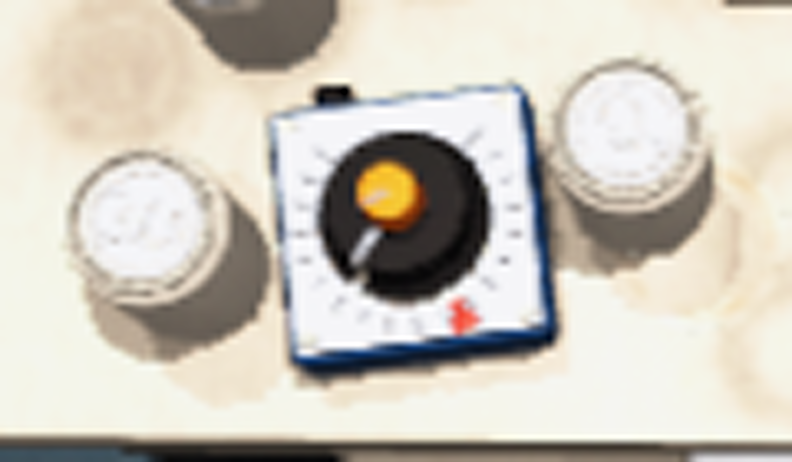

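View pics/b.png

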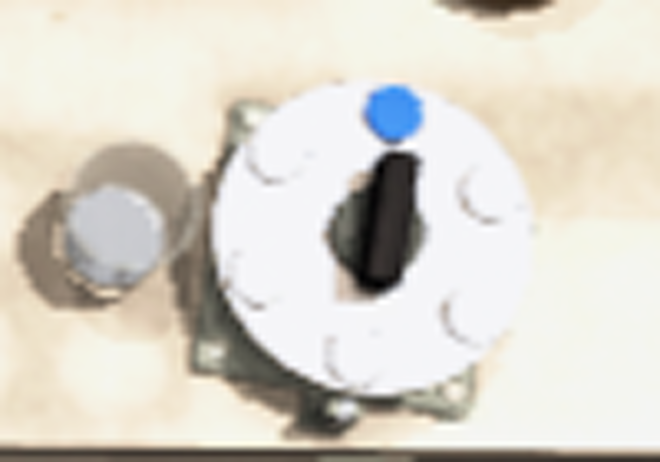

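The blue cap points away from the base, opposite the index post at about (392,227), so the turret has to turn 3 clicks (180°). The bar yaw is about -10°. The ring pointer points lower left and the flag lower right. I'll move above the turret now.

Request:
step_arm:
  rows:
    - [-0.65, -0.98, 0, 0, 0, -0.02, 1]
    - [-0.65, -0.98, 0, 0, 0, -0.02, 1]
    - [-0.65, -0.98, 0, 0, 0, -0.02, 1]
    - [-0.65, -0.98, 0, 0, 0, -0.02, 1]
    - [-0.65, -0.98, 0, 0, 0, -0.02, 1]

```text
t: 0.72
tool_pos: [0.2415, 0.4794, 0.2307]
orientation: [-0.32, -3.125, 0.001]
wrist_force: [0.3, 0.4, -1.0]
gripper_width: 0.0853
gripper_force: 0.0
```

Request:
step_arm:
  rows:
    - [-0.72, -0.93, 0, 0, 0, 0, 1]
    - [-0.72, -0.93, 0, 0, 0, 0, 1]
    - [-0.72, -0.93, 0, 0, 0, 0, 1]
    - [-0.72, -0.93, 0, 0, 0, 0, 1]
    - [-0.72, -0.93, 0, 0, 0, 0, 1]

```text
t: 1.35
tool_pos: [0.306, 0.3474, 0.2308]
orientation: [-0.321, -3.125, 0.001]
wrist_force: [-0.9, -0.0, -0.4]
gripper_width: 0.0854
gripper_force: 0.0
```

Request:
step_arm:
  rows:
    - [-0.72, -0.93, 0, 0, 0, 0, 1]
    - [-0.72, -0.93, 0, 0, 0, 0, 1]
    - [-0.72, -0.93, 0, 0, 0, 0, 1]
    - [-0.72, -0.93, 0, 0, 0, 0, 1]
    - [-0.72, -0.93, 0, 0, 0, 0, 1]

```text
t: 1.98
tool_pos: [0.3704, 0.2153, 0.2309]
orientation: [-0.321, -3.125, 0.0]
wrist_force: [-0.3, -0.1, 0.4]
gripper_width: 0.0851
gripper_force: 0.0
```

Request:
step_arm:
  rows:
    - [-0.72, -0.93, 0, 0, 0, 0, 1]
    - [-0.72, -0.93, 0, 0, 0, 0, 1]
    - [-0.72, -0.93, 0, 0, 0, 0, 1]
    - [-0.72, -0.93, 0, 0, 0, 0, 1]
    - [-0.72, -0.93, 0, 0, 0, 0, 1]

```text
t: 2.6
tool_pos: [0.4349, 0.0833, 0.2308]
orientation: [-0.321, -3.124, 0.0]
wrist_force: [0.3, 0.7, 0.3]
gripper_width: 0.0859
gripper_force: 0.0
```

Request:
step_arm:
  rows:
    - [-0.215, -0.95, 0, 0, 0, 0, 1]
    - [-0.215, -0.95, 0, 0, 0, 0, 1]
    - [-0.215, -0.95, 0, 0, 0, 0, 1]
    - [-0.215, -0.95, 0, 0, 0, 0, 1]
    - [-0.215, -0.95, 0, 0, 0, 0, 1]

```text
t: 3.22
tool_pos: [0.4366, -0.0382, 0.2308]
orientation: [-0.321, -3.124, -0.0]
wrist_force: [0.5, -0.4, 0.4]
gripper_width: 0.0852
gripper_force: 0.0
```

Request:
step_arm:
  rows:
    - [-0.215, -0.95, 0, 0, 0, 0, 1]
    - [-0.215, -0.95, 0, 0, 0, 0, 1]
    - [-0.215, -0.95, 0, 0, 0, 0, 1]
    - [-0.215, -0.95, 0, 0, 0, 0, 1]
    - [-0.215, -0.95, 0, 0, 0, 0, 1]

```text
t: 3.85
tool_pos: [0.4388, -0.1599, 0.2308]
orientation: [-0.321, -3.124, -0.001]
wrist_force: [-0.9, -0.1, 0.7]
gripper_width: 0.0858
gripper_force: 0.0
```

Request:
step_arm:
  rows:
    - [-0.215, -0.95, 0, 0, 0, 0, 1]
    - [-0.215, -0.95, 0, 0, 0, 0, 1]
    - [-0.215, -0.9, 0, 0, 0, 0, 1]
    - [0, 0, 0, 0, 0, 0, 1]

```text
t: 4.35
tool_pos: [0.4404, -0.2319, 0.2307]
orientation: [-0.324, -3.124, -0.001]
wrist_force: [-0.5, -0.9, -0.0]
gripper_width: 0.0856
gripper_force: 0.0
```

```bash
python3 - <<'E'
from h import *
o=sensors.get_obs(); ci=imaging.camera_info("wrist"); im=imaging.capture("wrist")[:,:,::-1].copy()
print(o['tool_pos'],o['orientation'],o['qpos'],ci)
np.save("ciw.npy",ci,allow_pickle=True)
cv2.imwrite("pics/w1.png",im)
print(proj(ci,[[.441,-.233,.09],[.441,-.233,.06]]))
E
```

```text
[ 0.44035441 -0.23185185  0.23070882] [-3.24140466e-01 -3.12367819e+00 -1.00458101e-03] [-5.92560293e-01 -2.19815459e-01  1.98242898e+00  2.88908981e-05
  1.38028738e+00 -1.95656457e+00] {'vertical_fov': 69.25440810778028, 'cx': 317.9822999855376, 'cy': 199.98423914779764, 'rvec': array([-2.25376426, -1.83092566, -0.26872382]), 'tvec': array([ 0.13746765, -0.49424733,  0.24058404])}
[[317.73308428 190.85409028]
 [317.74761439 183.89535788]]
```

View pics/w1.png

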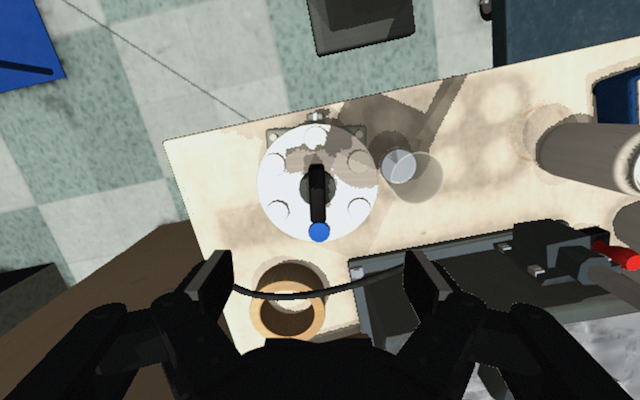

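The wrist view agrees with the estimate. The disc centre is at (318,183), where I expected (318,184). The cap is at (319,232), the index post at (316,116), and the bar lies along the image vertical. I'll descend 155 mm to TCP z = 0.076.

```bash
python3 - <<'E'
from h import *
ci=np.load("ciw.npy",allow_pickle=True).item()
c=unproj(ci,(318,183),.06);b=unproj(ci,(319,232),.066);p=unproj(ci,(316,116),.056)
print(c,b,p)
for d in (b-c,c-p,b-p): print(np.degrees(np.arctan2(d[1],d[0])),np.linalg.norm(d[:2]))
E
```

```text
[ 0.44006184 -0.23251824  0.06      ] [ 0.4950834  -0.24286528  0.066     ] [ 0.36999386 -0.22000062  0.056     ]
-10.650325913874218 0.05598601657319823
-10.129015052900089 0.07117733149663043
-10.358531592202985 0.12716205095978841
```

Request:
step_arm:
  rows:
    - [0, 0, 0.9, 0, 0, 0, 0.6]
    - [0, 0, 0.9, 0, 0, 0, 0.6]
    - [0, 0, 0.9, 0, 0, 0, 0.6]
    - [0, 0, 0.7, 0, 0, 0, 0.6]
    - [0, 0, 0, 0, 0, 0, 0.6]

```text
t: 5.03
tool_pos: [0.4398, -0.2299, 0.1446]
orientation: [-0.32, -3.122, -0.003]
wrist_force: [-0.0, -0.5, 0.8]
gripper_width: 0.0514
gripper_force: 0.0
```

Request:
step_arm:
  rows:
    - [0, -0.1, 0.8, 0, 0, -0.03, 0.6]
    - [0, 0, 0.8, 0, 0, 0, 0.6]
    - [0, 0, 0.8, 0, 0, 0, 0.5]
    - [0, 0, 0.34, 0, 0, 0, 0.4]
    - [0, 0, 0, 0, 0, 0, 0.3]

```text
t: 5.65
tool_pos: [0.4404, -0.2335, 0.0781]
orientation: [-0.274, -3.13, -0.0]
wrist_force: [-0.4, 0.0, 0.2]
gripper_width: 0.0257
gripper_force: 0.0
```

Request:
step_arm:
  rows:
    - [0, 0, 0, 0, 0, 0, 0]
    - [0, 0, 0, 0, 0, 0, 0]
    - [0, 0, 0, 0, 0, 0, 0]
    - [0, 0, 0, 0, 0, 0, 0]
  force: 40

```text
t: 6.15
tool_pos: [0.4409, -0.2334, 0.0789]
orientation: [0.274, 3.128, 0.0]
wrist_force: [-0.1, 4.7, 6.3]
gripper_width: 0.0154
gripper_force: 41.1
```

Request:
step_arm:
  rows:
    - [0, 0, 0, 0, 0, 0.15, 0]
    - [0, 0, 0, 0, 0, 0.15, 0]
    - [0, 0, 0, 0, 0, 0.15, 0]
    - [0, 0, 0, 0, 0, 0.15, 0]
    - [0, 0, 0, 0, 0, 0.15, 0]

```text
t: 6.78
tool_pos: [0.4422, -0.2312, 0.079]
orientation: [1.409, 2.806, 0.01]
wrist_force: [6.3, 15.4, 6.2]
gripper_width: 0.0156
gripper_force: 41.2
```

Request:
step_arm:
  rows:
    - [0, 0, 0, 0, 0, 0.15, 0]
    - [0, 0, 0, 0, 0, 0.15, 0]
    - [0, 0, 0, 0, 0, 0.15, 0]
    - [0, 0, 0, 0, 0, 0.15, 0]
    - [0, 0, 0, 0, 0, 0.15, 0]

```text
t: 7.4
tool_pos: [0.4448, -0.2305, 0.079]
orientation: [2.338, 2.094, 0.019]
wrist_force: [19.1, 16.0, -4.4]
gripper_width: 0.015
gripper_force: 40.1
```

Request:
step_arm:
  rows:
    - [0, 0, 0, 0, 0, 0.15, 0]
    - [0, 0, 0, 0, 0, 0.15, 0]
    - [0, 0, 0, 0, 0, 0.15, 0]
    - [0, 0, 0, 0, 0, 0.15, 0]
    - [0, 0, 0, 0, 0, 0.15, 0]

```text
t: 8.02
tool_pos: [0.4471, -0.2318, 0.079]
orientation: [2.941, 1.092, 0.027]
wrist_force: [27.9, 10.1, -10.0]
gripper_width: 0.0153
gripper_force: 39.7
```

Request:
step_arm:
  rows:
    - [0.2, 0.07, 0, 0, 0, 0.15, 0]
    - [0, 0, 0, 0, 0, 0.15, 0]
    - [0, 0, 0, 0, 0, 0.15, 0]
    - [0, 0, 0, 0, 0, 0.15, 0]
    - [0, 0, 0, 0, 0, 0.15, 0]

```text
t: 8.65
tool_pos: [0.4481, -0.2342, 0.079]
orientation: [3.134, -0.06, 0.013]
wrist_force: [9.2, -6.8, -5.4]
gripper_width: 0.0154
gripper_force: 39.8
```

Request:
step_arm:
  rows:
    - [0, 0, 0, 0, 0, 0.13, 0]
    - [0, 0, 0, 0, 0, 0, 0]
    - [0, 0, 0, 0, 0, 0, 0]

```text
t: 9.02
tool_pos: [0.4481, -0.2346, 0.079]
orientation: [3.124, -0.257, 0.014]
wrist_force: [9.1, -8.3, -6.3]
gripper_width: 0.0152
gripper_force: 39.7
```

Request:
step_arm:
  rows:
    - [0, 0, 0, 0, 0, 0, 0.5]
    - [0, 0, 0, 0, 0, 0, 0.5]
    - [0, 0, -0.5, 0, 0, 0, 0.5]
    - [0, 0, -1, 0, 0, 0, 0.5]
    - [0, 0, -1, 0, 0, 0, 0.5]

```text
t: 9.65
tool_pos: [0.4451, -0.2315, 0.1417]
orientation: [3.131, -0.256, 0.0]
wrist_force: [0.0, -0.4, 0.1]
gripper_width: 0.043
gripper_force: 0.0
```

Request:
step_arm:
  rows:
    - [0, 0, -1, 0, 0, 0, 0.9]
    - [0, 0, -1, 0, 0, 0, 0.9]
    - [0, 0, -1, 0, 0, 0, 0.9]
    - [0, 0, -0.5, 0, 0, 0, 0.9]
    - [0, 0, 0, 0, 0, 0, 0.9]

```text
t: 10.28
tool_pos: [0.4456, -0.2318, 0.2291]
orientation: [3.13, -0.256, 0.003]
wrist_force: [0.5, -0.2, -1.4]
gripper_width: 0.0772
gripper_force: 0.0
```

```bash
python3 - <<'E'
from h import *
o=sensors.get_obs(); ci=imaging.camera_info("wrist"); im=imaging.capture("wrist")[:,:,::-1]
t=imaging.capture("top")[:,:,::-1]; 
print(o['tool_pos'],o['orientation'],o['qpos'])
a=cv2.resize(t[165:235,340:440],None,fx=4,fy=4,interpolation=cv2.INTER_CUBIC)
out=np.zeros((400,800,3),np.uint8); out[:280,:400]=a; out[:250,400:]=cv2.resize(im,(400,250)); cv2.imwrite("pics/c.png",out)
E
```

```text
[ 0.44557813 -0.23183178  0.22912235] [ 3.12990077 -0.25577127  0.00324688] [-5.86612935e-01 -2.10079789e-01  1.97695072e+00 -1.01414882e-04
  1.37230386e+00  1.14727822e+00]
```

View pics/c.png

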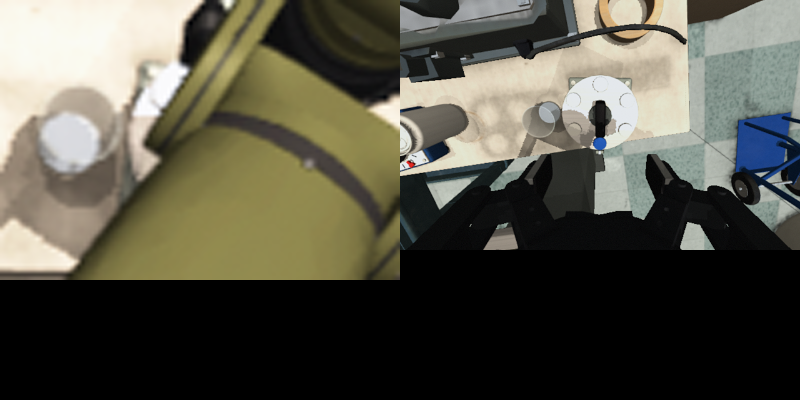

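The wrist view shows the blue cap at the index post, and the arm is clear of the turret. I'll move to the dial next.

Request:
step_arm:
  rows:
    - [-0.17, -0.98, 0, 0, 0, 0, 0.9]
    - [-0.17, -0.98, 0, 0, 0, 0, 0.9]
    - [-0.17, -0.98, 0, 0, 0, 0, 0.9]
    - [-0.17, -0.98, 0, 0, 0, 0, 0.9]
    - [-0.17, -0.98, 0, 0, 0, 0, 0.9]

```text
t: 11.0
tool_pos: [0.4433, -0.1062, 0.2261]
orientation: [-3.13, 0.256, 0.004]
wrist_force: [0.0, 0.1, 0.6]
gripper_width: 0.0767
gripper_force: 0.0
```

Request:
step_arm:
  rows:
    - [-0.17, -0.98, 0, 0, 0, 0, 0.9]
    - [-0.17, -0.98, 0, 0, 0, 0, 0.9]
    - [-0.17, -0.98, 0, 0, 0, 0, 0.9]
    - [-0.17, -0.98, 0, 0, 0, 0, 0.9]
    - [-0.17, -0.98, 0, 0, 0, 0, 0.9]

```text
t: 11.62
tool_pos: [0.4422, 0.0179, 0.2262]
orientation: [3.131, -0.256, -0.004]
wrist_force: [0.3, 0.5, -0.7]
gripper_width: 0.0771
gripper_force: 0.0
```

Request:
step_arm:
  rows:
    - [-0.17, -0.98, 0, 0, 0, 0, 0.9]
    - [-0.17, -0.98, 0, 0, 0, 0, 0.9]
    - [-0.17, -0.98, 0, 0, 0, 0, 0.9]
    - [-0.17, -0.98, 0, 0, 0, 0, 0.9]
    - [-0.17, -0.98, 0, 0, 0, 0, 0.9]

```text
t: 12.25
tool_pos: [0.4411, 0.1421, 0.2261]
orientation: [3.13, -0.256, -0.004]
wrist_force: [0.9, 1.0, -0.1]
gripper_width: 0.0769
gripper_force: 0.0
```

Request:
step_arm:
  rows:
    - [-0.17, -0.98, 0, 0, 0, 0, 0.9]
    - [0, 0, 0, 0, 0, -0.18, 0.9]
    - [0, 0, 0, 0, 0, -0.18, 0.9]
    - [0, 0, 0, 0, 0, -0.18, 0.9]
    - [0, 0, 0, 0, 0, -0.18, 0.9]

```text
t: 12.88
tool_pos: [0.4409, 0.1661, 0.2261]
orientation: [-3.018, -0.872, 0.005]
wrist_force: [0.3, -0.6, -0.2]
gripper_width: 0.0769
gripper_force: 0.0
```

Request:
step_arm:
  rows:
    - [0, 0, 0, 0, 0, -0.18, 0.9]
    - [0, 0, 0, 0, 0, -0.18, 0.9]
    - [0, 0, 0, 0, 0, 0, 0.9]
    - [0, 0, 0, 0, 0, 0, 0.9]

```text
t: 13.38
tool_pos: [0.4414, 0.1662, 0.227]
orientation: [-2.819, -1.387, 0.002]
wrist_force: [0.1, 0.7, 0.1]
gripper_width: 0.0768
gripper_force: 0.0
```

```bash
python3 - <<'E'
from h import *
o=sensors.get_obs(); ci=imaging.camera_info("wrist"); im=imaging.capture("wrist")[:,:,::-1]
print(o['tool_pos'],o['orientation'],o['qpos'])
np.save("ciw2.npy",ci,allow_pickle=True)
cv2.imwrite("pics/w2.png",im)
u,v=proj(ci,[.443,.168,.06])[0].astype(int); print(u,v)
x0=max(0,min(u-100,440)); y0=max(0,min(v-75,250)); print(x0,y0)
cv2.imwrite("pics/w2c.png",cv2.resize(im[y0:y0+150,x0:x0+200],None,fx=4,fy=4,interpolation=cv2.INTER_CUBIC))
t=np.load("ciw.npy",allow_pickle=True).item()
ct=imaging.camera_info("top"); print("box by top",unproj(ct,(190+409/6.6,165+224/6.6),.056))
E
```

```text
[0.44138171 0.16620879 0.22700196] [-2.81870545e+00 -1.38658081e+00  2.19499002e-03] [ 2.46248253e-01 -2.81421415e-01  2.03864283e+00  2.05293983e-06
  1.38580085e+00  9.02716878e-01]
318 179
218 104
box by top [0.44311903 0.16820749 0.056     ]
```

View pics/w2c.png

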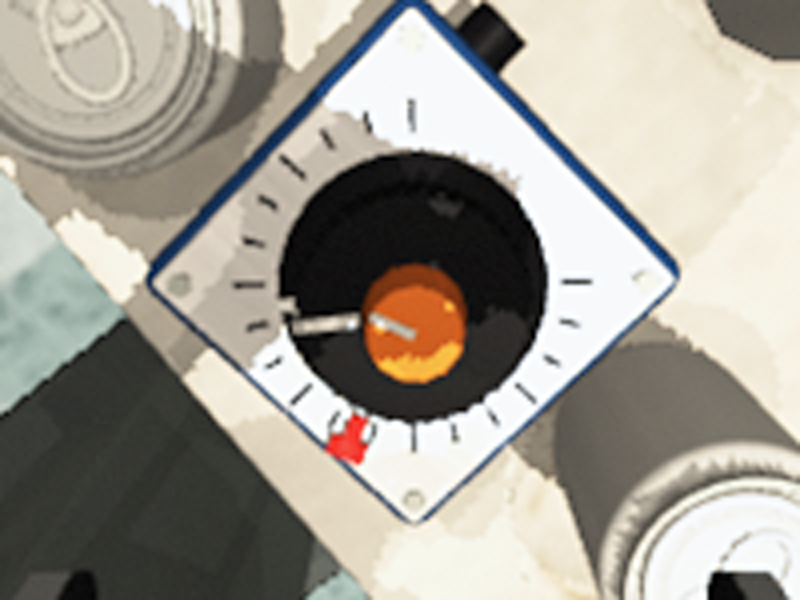

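The crop shows the box centre at (414,280) and the trim knob centre at (415,322). The white pointer runs from (360,322) to (295,327), with its skirt end at (288,305). The red flag runs from (360,415) to (345,455), and there is clear room between the cans.

```bash
python3 - <<'E'
from h import *
ci=np.load("ciw2.npy",allow_pickle=True).item()
U=lambda p,z: unproj(ci,(218+p[0]/4,104+p[1]/4),z)
c=U((414,280),.053); k=U((415,322),.112); print(c,k)
for n,p,z in [("p in",(360,322),.0905),("p out",(295,327),.0905),("skirt",(288,305),.064),("flag in",(360,415),.057),("flag out",(345,455),.056),("tick W",(249,285),.053),("tick S",(414,437),.053)]:
    for cc in (c,k):
        d=U(p,z)-cc; print(n,np.degrees(np.arctan2(d[1],d[0]))%360,np.linalg.norm(d[:2]))
ct=imaging.camera_info("top")
T=lambda p,z: unproj(ct,(190+p[0]/6.6,165+p[1]/6.6),z)
kt=T((387,192),.112);print(kt)
for n,p,z in [("p out",(355,265),.0905),("p in",(378,232),.0905),("skirt",(358,283),.064),("flag",(462,318),.056)]:
    d=T(p,z)-kt;print(n,np.degrees(np.arctan2(d[1],d[0]))%360,np.linalg.norm(d[:2]))
E
```

```text
[0.44845381 0.16986093 0.053     ] [0.44959145 0.17207493 0.112     ]
p in 153.94508342732894 0.014009088430029161
p in 163.98368700544813 0.014277233587546267
p out 150.19772362058836 0.03006059553094736
p out 154.94424563288703 0.030050461530135405
skirt 150.07627811431036 0.03429142621120597
skirt 154.23767988540547 0.034263296691704144
flag in 210.63890430557262 0.04094895469678971
flag in 212.40174947029354 0.043076477210307024
flag out 211.13029516451405 0.05413492444511078
flag out 212.4613004330817 0.0562685290582319
tick W 144.18650277481746 0.04575040418049184
tick W 147.29094263450335 0.04544412012548426
tick S 232.6183609610267 0.04602654707627779
tick S 233.13861308090642 0.04847849747740826
[0.44524133 0.16941442 0.112     ]
p out 149.87598099708123 0.030151711470683844
p in 152.79187574153016 0.013816006379146845
skirt 148.2536856231741 0.03404649757579984
flag 210.6105594336406 0.04875383688037457
```

The pointer is at about 150° and the flag at about 211°, so the ring needs about +1.055 rad counter-clockwise. I put the dial axis at about (0.445, 0.168), and I'll descend there.

Request:
step_arm:
  rows:
    - [0.145, 0.07, 0.8, 0, 0, 0, 0.85]
    - [0, 0, 0.8, 0, 0, 0, 0.85]
    - [0, 0, 0.8, 0, 0, 0, 0.85]
    - [0, 0, 0.6, 0, 0, 0, 0.85]
    - [0, 0, 0, 0, 0, 0, 0.85]

```text
t: 14.05
tool_pos: [0.4442, 0.1678, 0.151]
orientation: [-2.817, -1.389, 0.005]
wrist_force: [-0.1, -0.3, -0.1]
gripper_width: 0.0725
gripper_force: 0.0
```

Request:
step_arm:
  rows:
    - [0, 0, 0.8, 0, 0, 0, 0.85]
    - [0, 0, 0.8, 0, 0, 0, 0.85]
    - [0, 0, 0.8, 0, 0, 0, 0.85]
    - [0, 0, 0.5, 0, 0, 0, 0.85]
    - [0, 0, 0, 0, 0, 0, 0.85]

```text
t: 14.68
tool_pos: [0.445, 0.168, 0.0799]
orientation: [-2.817, -1.39, 0.002]
wrist_force: [-0.2, -0.1, -0.1]
gripper_width: 0.0722
gripper_force: 0.0
```

Request:
step_arm:
  rows:
    - [0, 0, 0.3, 0, 0, 0, 0.85]
    - [0, 0, 0.2, 0, 0, 0, 0.85]
    - [0, 0, 0, 0, 0, 0, 0.78]
  force: 30

```text
t: 15.05
tool_pos: [0.4451, 0.168, 0.0675]
orientation: [-2.817, -1.39, 0.001]
wrist_force: [0.5, -0.2, -0.2]
gripper_width: 0.067
gripper_force: 0.0
```

Request:
step_arm:
  rows:
    - [0, 0, 0, 0, 0, 0, 0.6]
    - [0, 0, 0, 0, 0, 0, 0.6]
    - [0, 0, 0, 0, 0, 0, 0.6]
  force: 30

```text
t: 15.42
tool_pos: [0.4461, 0.1676, 0.0684]
orientation: [2.816, 1.39, 0.002]
wrist_force: [2.7, -4.5, 1.8]
gripper_width: 0.056
gripper_force: 33.8
```

Request:
step_arm:
  rows:
    - [0, 0, 0, 0, 0, -0.1, 0.6]
    - [0, 0, 0, 0, 0, -0.13, 0.6]
    - [0, 0, 0, 0, 0, -0.13, 0.6]
    - [0, 0, 0, 0, 0, -0.13, 0.6]
    - [0, 0, 0, 0, 0, -0.13, 0.6]

```text
t: 16.05
tool_pos: [0.4482, 0.1669, 0.0685]
orientation: [2.25, 2.184, 0.006]
wrist_force: [12.6, -8.4, -5.1]
gripper_width: 0.0561
gripper_force: 33.4
```

Request:
step_arm:
  rows:
    - [0, 0, 0, 0, 0, -0.13, 0.6]
    - [0, 0, 0, 0, 0, -0.13, 0.6]
    - [0, 0, 0, 0, 0, -0.13, 0.6]
    - [0, 0, 0, 0, 0, -0.045, 0.6]
    - [0, 0, 0, 0, 0, 0, 0.6]

```text
t: 16.68
tool_pos: [0.4497, 0.1671, 0.0686]
orientation: [1.728, 2.612, 0.008]
wrist_force: [18.2, -5.8, -9.7]
gripper_width: 0.0564
gripper_force: 34.0
```

Request:
step_arm:
  rows:
    - [0, 0, 0, 0, 0, 0, 0.6]
    - [0, 0, 0, 0, 0, 0, 0.85]
    - [0, 0, 0, 0, 0, 0, 0.85]
    - [0, 0, 0, 0, 0, 0, 0.85]

```text
t: 17.18
tool_pos: [0.4448, 0.1683, 0.0676]
orientation: [-1.734, -2.619, 0.0]
wrist_force: [-0.2, -0.5, -0.6]
gripper_width: 0.0725
gripper_force: 0.0
```

Request:
step_arm:
  rows:
    - [0, 0, -0.5, 0, 0, 0, 0.85]
    - [0, 0, -1, 0, 0, 0, 0.85]
    - [0, 0, -1, 0, 0, 0, 0.85]
    - [0, 0, -1, 0, 0, 0, 0.85]
    - [0, 0, -1, 0, 0, 0, 0.85]

```text
t: 17.8
tool_pos: [0.4453, 0.1683, 0.1822]
orientation: [1.734, 2.619, 0.002]
wrist_force: [1.1, 0.0, 0.0]
gripper_width: 0.0725
gripper_force: 0.0
```

Request:
step_arm:
  rows:
    - [0, 0, -1, 0, 0, 0, 0.85]
    - [0, 0, -1, 0, 0, 0, 0.85]
    - [0, 0, 0, 0, 0, 0, 0.85]
    - [0, 0, 0, 0, 0, 0, 0.85]

```text
t: 18.3
tool_pos: [0.4449, 0.168, 0.2297]
orientation: [-1.734, -2.619, 0.001]
wrist_force: [-0.3, 0.5, -0.7]
gripper_width: 0.0723
gripper_force: 0.0
```

```bash
python3 - <<'E'
from h import *
o=sensors.get_obs(); ci=imaging.camera_info("wrist"); im=imaging.capture("wrist")[:,:,::-1]
print(o['tool_pos'])
np.save("ciw3.npy",ci,allow_pickle=True)
cv2.imwrite("pics/w3.png",im)
cv2.imwrite("pics/w3c.png",cv2.resize(im[104:254,218:418],None,fx=4,fy=4,interpolation=cv2.INTER_CUBIC))
E
```

```text
[0.44486673 0.16803515 0.22969514]
```

View pics/w3c.png

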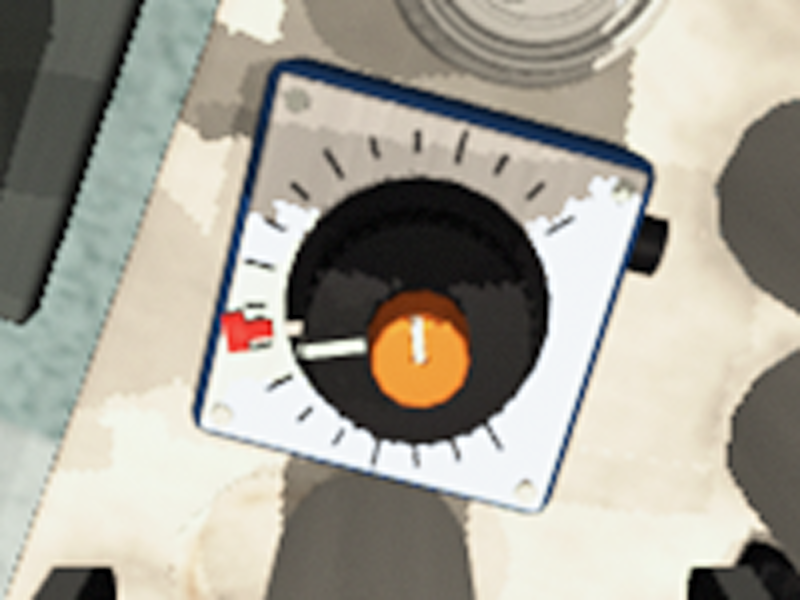

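The skirt pointer at (293,327) lies in line with the flag at (250,330), to within about 1°. The cans are in place and the gripper is clear, so I'm handing in.

```bash
python3 -c "
from plant import ticket
print(ticket.finish_job())"
```

```text
the job is handed in; nothing more can be done
None
```

I turned the blue cap to its click at the index mark and lined the outer ring's pointer up with the red flag to within about 1° by the wrist camera. The trim knob and flag showed no clear movement, the dial's two cans looked in place, the gripper is clear of everything, and I handed the job in at about 18 s; no verdict came back.

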